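# Shut the air outlet left open on the carving bench

### The arm

A 6-joint arm with a two-finger parallel gripper is mounted at the origin on the work surface. World frame = base frame: x ahead of the robot, y to its left, z up, the work surface at z = 0. Lengths are in m, angles in rad, forces in N, time in s.
With the tool pointing down it reaches from about 0.425 to 0.925 m from the base axis. Payload 12.5 kg.
Tool frame: the origin (TCP) lies midway between the tips of the shut fingers; the grasp point (between the pads) lies 19 mm behind it; z points along the fingers, y is the line along which they close (so a half turn about z gives the same grasp; the last joint's range is limited). The gripper opens to 85 mm and grips with 20 to 120 N. Pads are 22 mm wide; open, the fingers measure 114 mm over their backs; the gripper's body (76 mm by 85 mm) begins 54 mm behind the grasp point. The pads swing forward as they close: fully open they stand 13 mm farther back than shut.
Start: joints at [-1.438, 0.491, 1.559, -0, 1.092, -0.106], TCP at [0.148, -0.607, 0.231] pointing down, gripper open.
Joint ranges: [-3.1, 3.1], [-0.84, 2.19], [0.05, 2.79], [-1.13, 4.28], [0.06, 2.93], [-2.69, 2.69]. Speed limits (rad/s): [2.22, 2.22, 2.79, 3.14, 3.14, 3.14].

### API

Orientations are given as a unit quaternion [w, x, y, z].
In Python, from plant import state, grab_frame, finish_job gives the robot as it stands.
- The arm moves only by the tool arm_command, never from a script. Its argument "series" is a list of rows, each a list of 3 entries, a list of its own where there are three numbers: the turn, a rotation vector about the tool's x, y, z in degrees, then the shift along the tool's x, y, z in mm, then the closure, from 0 (fully open) to 1 (shut). A call has exactly 10 rows; each row shifts and turns the commanded pose from where the row before left it, along the tool's axes as they then stand; what a row does not reach is not made up. A row lasts 1/12 s, in which the tool goes at most 41.7 mm and 7.16 degrees, less where a joint would pass 70% of its speed; a pose out of reach is approached as far as the arm can. A call with a gripper value outside its range is refused whole. The fingers move at their own pace and stop on an object; "force" is the grip in N (left out, the last holds). Time passes only in rows, so rows that do not move let the fingers close, or fill a call up. It gives the time, the measured TCP pose, the force, the opening and the grip force at its end, in the units of the state.
- state(): the state, without advancing time (a new reading comes with each control period).
- grab_frame(name): name is "side" or "top"; returns a dict with "color" (420x560x3 uint8, red, green, blue), "intrinsics" (3x3 intrinsics, pixels), "world_from_camera" (4x4, takes a point from camera to world coordinates). Camera axes: x right, y up, looking along -z (the intrinsics and any distortion apply to the point x, -y, -z); pixel columns grow to the right and rows downward; lengths in m; the calibration is good to about 2 mm. A picture is of the moment at which its call begins. There is no depth.
- finish_job(): hands the job in; it is judged then, once.
The state is a dict: "time": time; "joint_pos": joint angles; "qd": joint speeds; "effort": joint torques, N m; "tool_pos": TCP position; "eef_rot": TCP orientation; "contact_force": force on the tool from outside, world axes, zero at the start; "moment": the same for the moment, N m; "gripper_width": finger opening in m; "grasp_force": force on a finger pad.
Only numpy, scipy, OpenCV 4.12 (cv2) and the standard library are available. Lean on these libraries where they do the work, as an engineer would, in place of code of your own. Each camera call takes 0.05 s, during which the arm holds its last target. There are 200 camera calls.

### The job

One outlet of the air manifold was left open: its key is latched down. Tap the four keys lightly one at a time, going along the row from the regulator end, to feel which one is down, and press that key so that it springs back up. Do not push in any of the other keys, pick nothing up, and leave the tools lying about where they are.

Things in the scene. Friction and masses are not known exactly. Their poses are not given: they have to be found in the camera images.
- manifold: Air manifold screwed to the bench (mm). Origin on the bench, under the middle of the row. y runs along the row to the filter-regulator (gauge, round knob, bowl) at y 103 to 161, 124 high, its inlet pipe to y 196; couplers reach to x -64. Four valve blocks centred at x 0, y +66, +22, -22, -66, each 70 (x) x 42 (y), flat tops 60 above the bench.
- key_a_top (a point): Middle of the top face of key A, moves with it. Four identical black keys, top 34 (manifold x) x 28 (y) mm, one in the middle of each valve block, 44 apart; which stands in which place varies. Top above the bench: up 72, latched 68, right in 63.5 mm.
- key_b_top (a point): Middle of the top face of key B, moves with it. Four identical black keys, top 34 (manifold x) x 28 (y) mm, one in the middle of each valve block, 44 apart; which stands in which place varies. Top above the bench: up 72, latched 68, right in 63.5 mm.
- key_c_top (a point): Middle of the top face of key C, moves with it. Four identical black keys, top 34 (manifold x) x 28 (y) mm, one in the middle of each valve block, 44 apart; which stands in which place varies. Top above the bench: up 72, latched 68, right in 63.5 mm.
- key_d_top (a point): Middle of the top face of key D, moves with it. Four identical black keys, top 34 (manifold x) x 28 (y) mm, one in the middle of each valve block, 44 apart; which stands in which place varies. Top above the bench: up 72, latched 68, right in 63.5 mm.
- key_a (a joint): How far key A is down, m: 0 up, 0.004 latched, 0.0085 right in. Push-push: pressed beyond 0.0075 and let go, an up key latches and a latched key springs up. It begins to move at 3 N when up, 4.2 N when latched, and is right in at 5.5 N; a tap of 1 to 2 N moves neither. One key is latched at the start.
- key_b (a joint): How far key B is down, m: 0 up, 0.004 latched, 0.0085 right in. Push-push: pressed beyond 0.0075 and let go, an up key latches and a latched key springs up. It begins to move at 3 N when up, 4.2 N when latched, and is right in at 5.5 N; a tap of 1 to 2 N moves neither. One key is latched at the start.
- key_c (a joint): How far key C is down, m: 0 up, 0.004 latched, 0.0085 right in. Push-push: pressed beyond 0.0075 and let go, an up key latches and a latched key springs up. It begins to move at 3 N when up, 4.2 N when latched, and is right in at 5.5 N; a tap of 1 to 2 N moves neither. One key is latched at the start.
- key_d (a joint): How far key D is down, m: 0 up, 0.004 latched, 0.0085 right in. Push-push: pressed beyond 0.0075 and let go, an up key latches and a latched key springs up. It begins to move at 3 N when up, 4.2 N when latched, and is right in at 5.5 N; a tap of 1 to 2 N moves neither. One key is latched at the start.
- air_hammer: Loose pneumatic carving hammer lying in front of the manifold, about 250 long, 36 thick. Origin at its underside, x along it. Leave alone.
- nipple: Loose brass hose nipple standing upright just behind the key row, 19 dia, 40 high. Origin at its underside. Leave alone.
- chisel: Loose flat steel chisel lying behind the manifold, 195 long, 14 thick. Origin at its underside, x along it. Leave alone.
- mallet: Loose round wooden mallet standing on its head, 94 dia, 228 high. Origin at its underside. Leave alone.
- lump_hammer: Loose hammer lying on the left of the bench. Leave alone.
- dust_brush: Loose brush lying near the right front. Leave alone.

How it is judged:
On the way, in this order (a step that is already met when the one before it is completed fails the run):
1. the first key from the regulator end is touched by a finger (((contact force between the fingers and key_a above 0.3 N and y of key_a_top in the frame of manifold between 0.044 and 0.1 m) or (contact force between the fingers and key_b above 0.3 N and y of key_b_top in the frame of manifold between 0.044 and 0.1 m) or (contact force between the fingers and key_c above 0.3 N and y of key_c_top in the frame of manifold between 0.044 and 0.1 m) or (contact force between the fingers and key_d above 0.3 N and y of key_d_top in the frame of manifold between 0.044 and 0.1 m))).
2. the second key from the regulator end is touched by a finger (((contact force between the fingers and key_a above 0.3 N and y of key_a_top in the frame of manifold between 0 and 0.044 m) or (contact force between the fingers and key_b above 0.3 N and y of key_b_top in the frame of manifold between 0 and 0.044 m) or (contact force between the fingers and key_c above 0.3 N and y of key_c_top in the frame of manifold between 0 and 0.044 m) or (contact force between the fingers and key_d above 0.3 N and y of key_d_top in the frame of manifold between 0 and 0.044 m))).
3. the third key from the regulator end is touched by a finger (((contact force between the fingers and key_a above 0.3 N and y of key_a_top in the frame of manifold between -0.044 and 0 m) or (contact force between the fingers and key_b above 0.3 N and y of key_b_top in the frame of manifold between -0.044 and 0 m) or (contact force between the fingers and key_c above 0.3 N and y of key_c_top in the frame of manifold between -0.044 and 0 m) or (contact force between the fingers and key_d above 0.3 N and y of key_d_top in the frame of manifold between -0.044 and 0 m))).
4. the fourth key from the regulator end is touched by a finger (((contact force between the fingers and key_a above 0.3 N and y of key_a_top in the frame of manifold between -0.1 and -0.044 m) or (contact force between the fingers and key_b above 0.3 N and y of key_b_top in the frame of manifold between -0.1 and -0.044 m) or (contact force between the fingers and key_c above 0.3 N and y of key_c_top in the frame of manifold between -0.1 and -0.044 m) or (contact force between the fingers and key_d above 0.3 N and y of key_d_top in the frame of manifold between -0.1 and -0.044 m))).
At the end, for the whole second after the job is handed in: All four keys are up (each less than 1.5 mm down), having each been touched in turn from the regulator end, and every loose thing lies within 20 mm of where it was (value of joint each of key_a, key_b, key_c, key_d below 0.0015 m and distance of each of air_hammer, nipple, chisel, mallet, lump_hammer, dust_brush from where it was at the start of the episode below 0.02 m).
It fails at once if a key that was up is pushed in (more than 6 mm) (value of joint any of key_a, key_b, key_d above 0.006 m).
It fails at once if a loose thing is shifted or lifted more than 20 mm (distance of any of air_hammer, nipple, chisel, mallet, lump_hammer, dust_brush from where it was at the start of the episode above 0.02 m).
It also fails if it takes over 48 s, if anything falls off the work surface, if the arm or the gripper's body presses on something with over 40 N, if the wrist force passes 120 N, or if a joint passes its speed limit or range.

## Working session

There is one attempt and no reset: what is moved stays moved. The work goes in short steps, Python scripts to look and compute and a tool call to move; the robot and the scene stay as the last step left them, time stands still between calls to the robot, and variables do not carry over. Pictures are saved under pics/ and viewed, at most 10 in all, crops included, and the job is handed in when it is done.

Besides the shell and the picture viewer there is one more tool, called after "Request:" as name(argument=value, ...) on one line, values as JSON. arm_command: Moves the arm, as the interface text tells. Its arguments: {"type":"object","properties":{"series":{"type":"array"},"force":{"type":"number"}},"required":["series"]}

```bash
mkdir -p pics
python3 - <<'E'
from plant import *
import cv2
for n in("top","side"):
    f=grab_frame(n); cv2.imwrite(f"pics/{n}0.png",f["color"][:,:,::-1]); print(n,f["intrinsics"],f["world_from_camera"].round(4))
s=state(); print(s)
E
```

```text
top [[437.82616506   0.         289.90156996]
 [  0.         437.82616506 211.71815635]
 [  0.           0.           1.        ]] [[ 0.0271  0.9976 -0.063   0.4488]
 [-0.9996  0.0275  0.0043  0.0317]
 [ 0.006   0.0629  0.998   1.2953]
 [ 0.      0.      0.      1.    ]]
side [[414.43723109   0.         280.46434324]
 [  0.         414.43723109 219.29809132]
 [  0.           0.           1.        ]] [[-0.8099  0.4194 -0.4101  0.1013]
 [-0.5863 -0.5603  0.585   0.624 ]
 [ 0.0156  0.7142  0.6997  0.803 ]
 [ 0.      0.      0.      1.    ]]
{'time': 0.1, 'joint_pos': array([-1.43759167e+00,  4.91509427e-01,  1.55938907e+00, -2.57161710e-06,
        1.09169915e+00, -1.05590357e-01]), 'qd': array([ 3.76313097e-05, -1.05827492e-04, -2.18228618e-03, -2.30979978e-04,
       -1.20276482e-03,  3.75579092e-04]), 'effort': array([ 1.99531358e-03, -6.19446945e+01, -2.62025768e+01, -6.58372983e-05,
        2.87128270e-03, -1.10798410e-05]), 'tool_pos': array([ 0.14783341, -0.60706074,  0.23077968]), 'eef_rot': array([-5.02430413e-04,  9.92880386e-01,  1.19114598e-01, -8.07842430e-06]), 'contact_force': array([ 0.00410728, -0.19435773, -0.22431586]), 'moment': array([ 0.04478572,  0.02710262, -0.04944347]), 'grasp_force': 0.0, 'gripper_width': 0.08508376588279594}
```

View pics/top0.png

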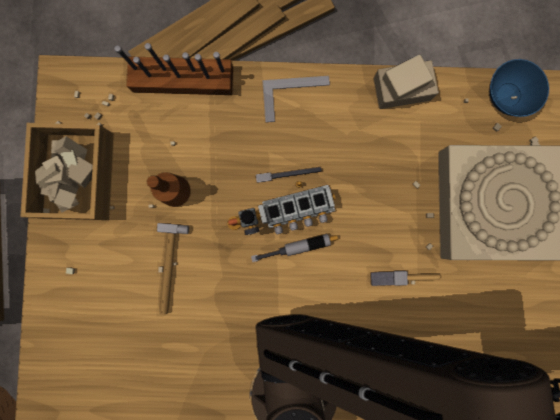

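View pics/side0.png

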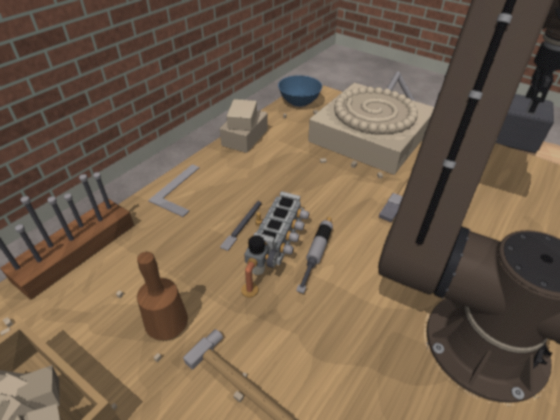

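The top view shows the manifold's key row from about (269,211) to (320,199), with the regulator at (248,217) on the left, which is world +y. The nipple is near (301,185), behind the row. The air hammer lies in front and the mallet is at (167,188). I'll enlarge this area and measure the keys.

```bash
cat > h.py <<'E'
from plant import *
import numpy as np, cv2
def ray(f,u,v):
    K=f["intrinsics"];T=f["world_from_camera"]
    d=np.linalg.inv(K)@[u,v,1]; return T[:3,3],T[:3,:3]@(d*[1,-1,-1])
def onz(f,u,v,z):
    o,d=ray(f,u,v); return o+d*(z-o[2])/d[2]
def proj(f,p):
    T=f["world_from_camera"]; c=T[:3,:3].T@(np.array(p)-T[:3,3]); q=f["intrinsics"]@(c*[1,-1,-1]); return q[:2]/q[2]
E
python3 - <<'E'
from h import *
f=grab_frame("top"); c=f["color"]
a=cv2.resize(c[170:250,225:345],None,fx=6.5,fy=6.5,interpolation=cv2.INTER_CUBIC)
cv2.imwrite("pics/topc.png",a[:,:,::-1])
g=c[180:230,255:340].max(2); n,l,st,ce=cv2.connectedComponentsWithStats((g<38).astype(np.uint8))
for i in range(1,n):
    if 30<st[i][4]<400:
        u,v=ce[i]+[255,180]; print(st[i][4],(u,v),onz(f,u,v,.071).round(4))
E
```

```text
94 (np.float64(318.7872340425532), np.float64(199.47872340425533)) [ 0.5628 -0.0538  0.071 ]
92 (np.float64(303.67391304347825), np.float64(203.41304347826087)) [ 0.5505 -0.0116  0.071 ]
85 (np.float64(288.5529411764706), np.float64(207.21176470588236)) [0.5387 0.0305 0.071 ]
98 (np.float64(273.2244897959184), np.float64(211.29591836734693)) [0.526  0.0731 0.071 ]
```

View pics/topc.png

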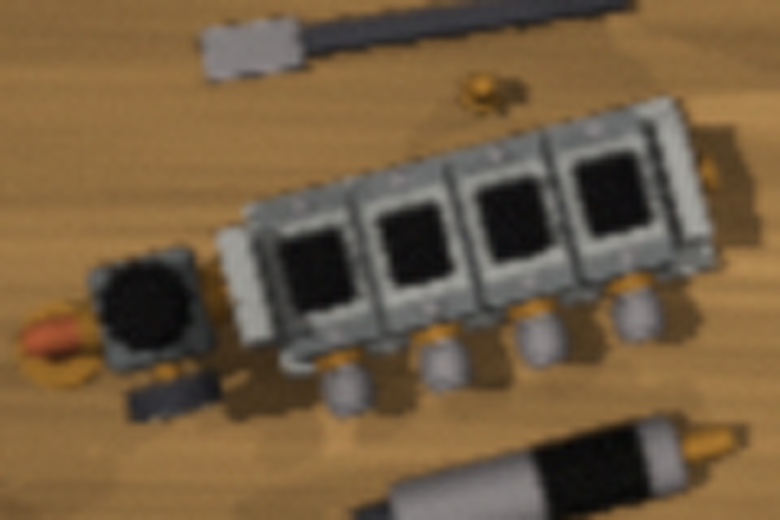

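Key spacing comes out at 44.0 mm, as it should. The keys lie from key 1 (0.526, 0.073) to key 4 (0.563, -0.054), and the manifold yaw is about 16.2°. I'll turn the tool so that its x axis runs along the row towards the regulator, shut the fingers, and travel at a safe height.

Request:
arm_command(series=[[[0, 0, -7.1], [0, 0, 0], 1], [[0, 0, -7.1], [0, 0, 0], 1], [[0, 0, -7.1], [0, 0, 0], 1], [[0, 0, -7.1], [0, 0, 0], 1], [[0, 0, -7.1], [0, 0, 0], 1], [[0, 0, -7.1], [0, 0, 0], 1], [[0, 0, -7.1], [0, 0, 0], 1], [[0, 0, -7.1], [0, 0, 0], 1], [[0, 0, -7.1], [0, 0, 0], 1], [[0, 0, -7.1], [0, 0, 0], 1]], force=20)

```text
time: 0.98
tool_pos: [0.1479, -0.6072, 0.231]
eef_rot: [-0.0, 0.737, 0.676, 0.0]
contact_force: [0.2, 0.4, 0.2]
gripper_width: -0.0003
grasp_force: 0.0
```

Request:
arm_command(series=[[[0, 0, -7.1], [0, 0, 0], 1], [[0, 0, -7.1], [0, 0, 0], 1], [[0, 0, -7.1], [0, 0, 0], 1], [[0, 0, -0.2], [20, 33, 0], 1], [[0, 0, 0], [20, 33, 0], 1], [[0, 0, 0], [20, 33, 0], 1], [[0, 0, 0], [20, 33, 0], 1], [[0, 0, 0], [20, 33, 0], 1], [[0, 0, 0], [20, 33, 0], 1], [[0, 0, 0], [20, 33, 0], 1]])

```text
time: 1.82
tool_pos: [0.3317, -0.4069, 0.2313]
eef_rot: [-0.0, 0.601, 0.8, 0.0]
contact_force: [0.2, 0.1, -0.3]
gripper_width: 0.0002
grasp_force: 0.0
```

Request:
arm_command(series=[[[0, 0, 0], [20, 33, 0], 1], [[0, 0, 0], [20, 33, 0], 1], [[0, 0, 0], [20, 33, 0], 1], [[0, 0, 0], [20, 33, 0], 1], [[0, 0, 0], [30, 17, 0], 1], [[0, 0, 0], [30, 17, 0], 1], [[0, 0, 0], [30, 17, 0], 1], [[0, 0, 0], [30, 17, 0], 1], [[0, 0, 0], [30, 17, 0], 1], [[0, 0, 0], [30, 17, 0], 1]])

```text
time: 2.65
tool_pos: [0.4831, -0.0919, 0.2313]
eef_rot: [-0.0, 0.601, 0.8, -0.0]
contact_force: [1.2, -0.7, 0.4]
gripper_width: 0.0002
grasp_force: 0.0
```

Request:
arm_command(series=[[[0, 0, 0], [30, 17, 0], 1], [[0, 0, 0], [30, 17, 0], 1], [[0, 0, 0], [30, 17, 0], 1], [[0, 0, 0], [30, 17, 0], 1], [[0, 0, 0], [27, 18, 20], 1], [[0, 0, 0], [0, 0, 30], 1], [[0, 0, 0], [0, 0, 30], 1], [[0, 0, 0], [0, 0, 25], 1], [[0, 0, 0], [0, 0, 15], 1], [[0, 0, 0], [0, 0, 0], 1]])

```text
time: 3.48
tool_pos: [0.5232, 0.0716, 0.1083]
eef_rot: [-0.002, 0.6, 0.8, -0.002]
contact_force: [-0.8, -0.2, -0.2]
gripper_width: -0.0001
grasp_force: 0.0
```

Run:
```python
from h import *
s=state(); print(s["tool_pos"],s["eef_rot"],s["contact_force"])
R=lambda y:np.array([[np.cos(y),np.sin(y)],[np.sin(y),-np.cos(y)]])
q=s["eef_rot"]; y=2*np.arctan2(q[2],q[1])
d=np.array([.526,.0731])-s["tool_pos"][:2]; print(np.degrees(y),"tool xy mm to key1",R(y).T@d*1e3)
im=[]
for n,ctr in(("top",(290,205)),("side",(275,225))):
    f=grab_frame(n); u,v=ctr; print(n,proj(f,s["tool_pos"]),[proj(f,(*p,.072)).round(1) for p in((.526,.0731),(.5628,-.0538))])
    im.append(cv2.resize(f["color"][v-50:v+50,u-60:u+60],(400,333),interpolation=cv2.INTER_CUBIC))
cv2.imwrite("pics/over1.png",np.hstack(im)[:,:,::-1])
```

```text
[0.52324421 0.07158552 0.10830352] [-0.00210574  0.60047313  0.79964038 -0.001688  ] [-0.78006288 -0.21157695 -0.17905491]
106.19210569437266 tool xy mm to key1 [0.68593238 3.06879951]
top [273.31285815 211.4559493 ] [array([273.2, 211.3]), array([318.8, 199.4])]
side [268.36486279 223.37158161] [array([267.2, 233.8]), array([285.1, 199.9])]
```

View pics/over1.png

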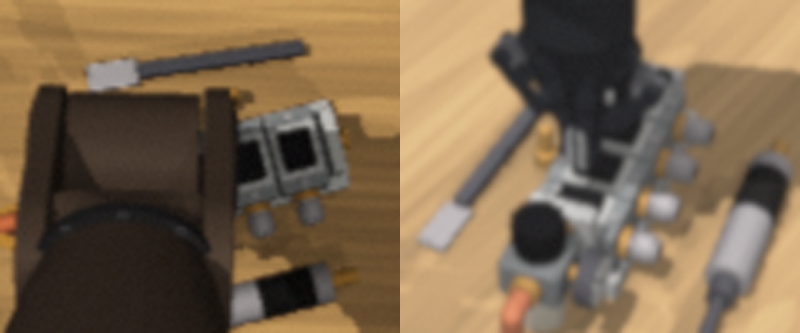

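The side view shows the fingertips at about (272,226), above key 1, and clear of the regulator, nipple and hammer. I'll lower onto key 1.

Request:
arm_command(series=[[[0, 0, 0], [0, 3, 15], 1], [[0, 0, 0], [0, 0, 14], 1], [[0, 0, 0], [0, 0, 4], 1], [[0, 0, 0], [0, 0, 0], 1], [[0, 0, 0], [0, 0, 0], 1], [[0, 0, 0], [0, 0, 0], 1], [[0, 0, 0], [0, 0, 0], 1], [[0, 0, 0], [0, 0, 0], 1], [[0, 0, 0], [0, 0, 0], 1], [[0, 0, 0], [0, 0, 0], 1]])

```text
time: 4.42
tool_pos: [0.5276, 0.0723, 0.0785]
eef_rot: [0.0, 0.601, 0.8, 0.0]
contact_force: [-0.1, -0.4, -0.0]
gripper_width: 0.0001
grasp_force: 0.0
```

Request:
arm_command(series=[[[0, 0, 0], [0, 0, 1], 1], [[0, 0, 0], [0, 0, 1], 1], [[0, 0, 0], [0, 0, 1], 1], [[0, 0, 0], [0, 0, 0.5], 1], [[0, 0, 0], [0, 0, 0], 1], [[0, 0, 0], [0, 0, 0], 1], [[0, 0, 0], [0, 0, 0], 1], [[0, 0, 0], [0, 0, 0], 1], [[0, 0, 0], [0, 0, 0], 1], [[0, 0, 0], [0, 0, 0], 1]])

```text
time: 5.25
tool_pos: [0.5276, 0.0723, 0.0748]
eef_rot: [0.0, 0.601, 0.8, -0.0]
contact_force: [0.7, -0.6, -0.8]
gripper_width: -0.0
grasp_force: 0.0
```

Request:
arm_command(series=[[[0, 0, 0], [0, 0, 1], 1], [[0, 0, 0], [0, 0, 1], 1], [[0, 0, 0], [0, 0, 1], 1], [[0, 0, 0], [0, 0, 0.5], 1], [[0, 0, 0], [0, 0, 0], 1], [[0, 0, 0], [0, 0, 0], 1], [[0, 0, 0], [0, 0, 0], 1], [[0, 0, 0], [0, 0, 0], 1], [[0, 0, 0], [0, 0, 0], 1], [[0, 0, 0], [0, 0, 0], 1]])

```text
time: 6.08
tool_pos: [0.5276, 0.0723, 0.0713]
eef_rot: [0.0, 0.601, 0.8, -0.0]
contact_force: [0.2, 0.5, 2.5]
gripper_width: 0.0002
grasp_force: 1.4
```

```bash
python3 -c "
from plant import *
s=state();print(s['tool_pos'],s['contact_force'])"
```

```text
[0.52758651 0.07232092 0.07129413] [0.23622304 0.52263036 2.46822294]
```

There is about 2.5 N at z 71.3, so key 1 is up and has been touched. On to key 2.

Request:
arm_command(series=[[[0, 0, 0], [0, 0, -8], 1], [[0, 0, 0], [-14, 0, 0], 1], [[0, 0, 0], [-20, 0, 0], 1], [[0, 0, 0], [-10, -1, 0], 1], [[0, 0, 0], [0, 0, 4], 1], [[0, 0, 0], [0, 0, 2], 1], [[0, 0, 0], [0, 0, 1], 1], [[0, 0, 0], [0, 0, 1], 1], [[0, 0, 0], [0, 0, 0], 1], [[0, 0, 0], [0, 0, 0], 1]])

```text
time: 6.92
tool_pos: [0.5387, 0.0303, 0.0712]
eef_rot: [-0.0, 0.6, 0.8, -0.0]
contact_force: [0.1, -0.1, -0.9]
gripper_width: 0.0001
grasp_force: 0.0
```

Request:
arm_command(series=[[[0, 0, 0], [0, 0, 0], 1], [[0, 0, 0], [0, 0, 0], 1], [[0, 0, 0], [0, 0, 0], 1], [[0, 0, 0], [0, 0, 0], 1], [[0, 0, 0], [0, 0, 0], 1], [[0, 0, 0], [0, 0, 0], 1], [[0, 0, 0], [0, 0, 0], 1], [[0, 0, 0], [0, 0, 0], 1], [[0, 0, 0], [0, 0, 0], 1], [[0, 0, 0], [0, 0, 0], 1]])

```text
time: 7.75
tool_pos: [0.5389, 0.0298, 0.0713]
eef_rot: [0.0, 0.601, 0.8, -0.0]
contact_force: [0.0, -0.7, 0.3]
gripper_width: -0.0
grasp_force: 0.0
```

At the same height there is nothing, so key 2 looks latched. I'll go down to about 67.6; even an up key would be only 4.4 mm in there.

Request:
arm_command(series=[[[0, 0, 0], [0, 0, 1], 1], [[0, 0, 0], [0, 0, 1], 1], [[0, 0, 0], [0, 0, 0.5], 1], [[0, 0, 0], [0, 0, 0.5], 1], [[0, 0, 0], [0, 0, 0.4], 1], [[0, 0, 0], [0, 0, 0.3], 1], [[0, 0, 0], [0, 0, 0], 1], [[0, 0, 0], [0, 0, 0], 1], [[0, 0, 0], [0, 0, 0], 1], [[0, 0, 0], [0, 0, 0], 1]])

```text
time: 8.58
tool_pos: [0.5389, 0.0298, 0.0677]
eef_rot: [0.0, 0.601, 0.8, 0.0]
contact_force: [-2.2, 0.9, 4.3]
gripper_width: 0.0003
grasp_force: 1.9
```

Key 2 makes contact only at about 68, so it is the latched one. I'll tap keys 3 and 4 before pressing it.

Request:
arm_command(series=[[[0, 0, 0], [0, 0, -11.7], 1], [[0, 0, 0], [-14, 0, 0], 1], [[0, 0, 0], [-20, 0, 0], 1], [[0, 0, 0], [-10, 0, 0], 1], [[0, 0, 0], [0, 0, 4], 1], [[0, 0, 0], [0, 0, 2], 1], [[0, 0, 0], [0, 0, 1], 1], [[0, 0, 0], [0, 0, 1], 1], [[0, 0, 0], [0, 0, 0], 1], [[0, 0, 0], [0, 0, 0], 1]])

```text
time: 9.42
tool_pos: [0.5509, -0.012, 0.0713]
eef_rot: [-0.0, 0.6, 0.8, -0.0]
contact_force: [-0.5, -0.3, 2.6]
gripper_width: 0.0
grasp_force: 1.4
```

Request:
arm_command(series=[[[0, 0, 0], [0, 0, 0], 1], [[0, 0, 0], [0, 0, 0], 1], [[0, 0, 0], [0, 0, 0], 1], [[0, 0, 0], [0, 0, 0], 1], [[0, 0, 0], [0, 0, 0], 1], [[0, 0, 0], [0, 0, 0], 1], [[0, 0, 0], [0, 0, 0], 1], [[0, 0, 0], [0, 0, 0], 1], [[0, 0, 0], [0, 0, 0], 1], [[0, 0, 0], [0, 0, 0], 1]])

```text
time: 10.25
tool_pos: [0.5512, -0.0124, 0.0713]
eef_rot: [0.0, 0.601, 0.8, 0.0]
contact_force: [-2.0, 1.1, 2.7]
gripper_width: 0.0001
grasp_force: 1.4
```

Key 3 is up, with contact at 71.3. Next is key 4.

Request:
arm_command(series=[[[0, 0, 0], [0, 0, -8], 1], [[0, 0, 0], [-14, 0, 0], 1], [[0, 0, 0], [-20, 0, 0], 1], [[0, 0, 0], [-10, 0, 0], 1], [[0, 0, 0], [0, 0, 4], 1], [[0, 0, 0], [0, 0, 2], 1], [[0, 0, 0], [0, 0, 1], 1], [[0, 0, 0], [0, 0, 1], 1], [[0, 0, 0], [0, 0, 0], 1], [[0, 0, 0], [0, 0, 0], 1]])

```text
time: 11.08
tool_pos: [0.5632, -0.0543, 0.0713]
eef_rot: [-0.0, 0.6, 0.8, -0.0]
contact_force: [-1.8, -1.1, 2.7]
gripper_width: 0.0002
grasp_force: 1.4
```

Request:
arm_command(series=[[[0, 0, 0], [0, 0, 0], 1], [[0, 0, 0], [0, 0, 0], 1], [[0, 0, 0], [0, 0, 0], 1], [[0, 0, 0], [0, 0, 0], 1], [[0, 0, 0], [0, 0, 0], 1], [[0, 0, 0], [0, 0, 0], 1], [[0, 0, 0], [0, 0, 0], 1], [[0, 0, 0], [0, 0, 0], 1], [[0, 0, 0], [0, 0, 0], 1], [[0, 0, 0], [0, 0, 0], 1]])

```text
time: 11.92
tool_pos: [0.5635, -0.0547, 0.0713]
eef_rot: [0.0, 0.601, 0.8, 0.0]
contact_force: [-0.2, 0.9, 2.6]
gripper_width: -0.0002
grasp_force: 1.4
```

Key 4 is up too. Back to key 2: press it to about 63.5, then release.

Request:
arm_command(series=[[[0, 0, 0], [0, 0, -10], 1], [[0, 0, 0], [22, 0, 0], 1], [[0, 0, 0], [30, 0, 0], 1], [[0, 0, 0], [24, 0, 0], 1], [[0, 0, 0], [12, 0, 0], 1], [[0, 0, 0], [0, 0, 0], 1], [[0, 0, 0], [0, 0, 0], 1], [[0, 0, 0], [0, 0, 5], 1], [[0, 0, 0], [0, 0, 3], 1], [[0, 0, 0], [0, 0, 2], 1]])

```text
time: 12.75
tool_pos: [0.539, 0.0289, 0.0706]
eef_rot: [-0.0, 0.601, 0.799, -0.0]
contact_force: [0.0, 0.1, -0.1]
gripper_width: -0.0001
grasp_force: 0.0
```

Request:
arm_command(series=[[[0, 0, 0], [0, 0, 2], 1], [[0, 0, 0], [0, 0, 2], 1], [[0, 0, 0], [0, 0, 1.5], 1], [[0, 0, 0], [0, 0, 1], 1], [[0, 0, 0], [0, 0, 0.8], 1], [[0, 0, 0], [0, 0, 0.5], 1], [[0, 0, 0], [0, 0, 0], 1], [[0, 0, 0], [0, 0, 0], 1], [[0, 0, 0], [0, 0, 0], 1], [[0, 0, 0], [0, 0, 0], 1]])

```text
time: 13.58
tool_pos: [0.539, 0.0296, 0.0637]
eef_rot: [0.0, 0.601, 0.8, 0.0]
contact_force: [-1.0, -3.5, 4.5]
gripper_width: -0.0001
grasp_force: 2.5
```

It is 8.3 mm down, past the 7.5 mm trip. I'll release it and tap again at 71.3 to check.

Request:
arm_command(series=[[[0, 0, 0], [0, 0, -5], 1], [[0, 0, 0], [0, 0, -10], 1], [[0, 0, 0], [0, 0, 0], 1], [[0, 0, 0], [0, 0, 0], 1], [[0, 0, 0], [0, 0, 4], 1], [[0, 0, 0], [0, 0, 2], 1], [[0, 0, 0], [0, 0, 1], 1], [[0, 0, 0], [0, 0, 0.4], 1], [[0, 0, 0], [0, 0, 0], 1], [[0, 0, 0], [0, 0, 0], 1]])

```text
time: 14.42
tool_pos: [0.5387, 0.0299, 0.071]
eef_rot: [-0.0, 0.601, 0.8, -0.0]
contact_force: [-1.2, 1.5, 3.3]
gripper_width: -0.0
grasp_force: 1.4
```

```bash
python3 -c "
from plant import *
s=state();print(s['tool_pos'],s['contact_force'],s['grasp_force'])"
```

```text
[0.53866564 0.02988814 0.07097802] [-1.21677218  1.5073252   3.30964719] 1.4156895875930786
```

Key 2 is up again, with contact at 71. I'll retreat straight up, check in a picture that the tools haven't moved, and hand in.

Request:
arm_command(series=[[[0, 0, 0], [0, 0, -10], 1], [[0, 0, 0], [0, 0, -20], 1], [[0, 0, 0], [0, 0, -30], 1], [[0, 0, 0], [0, 0, -30], 1], [[0, 0, 0], [0, 0, -20], 1], [[0, 0, 0], [0, 0, 0], 1], [[0, 0, 0], [0, 0, 0], 1], [[0, 0, 0], [0, 0, 0], 1], [[0, 0, 0], [0, 0, 0], 1], [[0, 0, 0], [0, 0, 0], 1]])

```text
time: 15.25
tool_pos: [0.5385, 0.0298, 0.1801]
eef_rot: [-0.001, 0.601, 0.8, -0.001]
contact_force: [-0.4, 0.3, 0.0]
gripper_width: -0.0001
grasp_force: 0.0
```

Run:
```python
from h import *
cv2.imwrite("pics/end.png",grab_frame("side")["color"][:,:,::-1]); print(state()["time"])
```

```text
15.3
```

View pics/end.png

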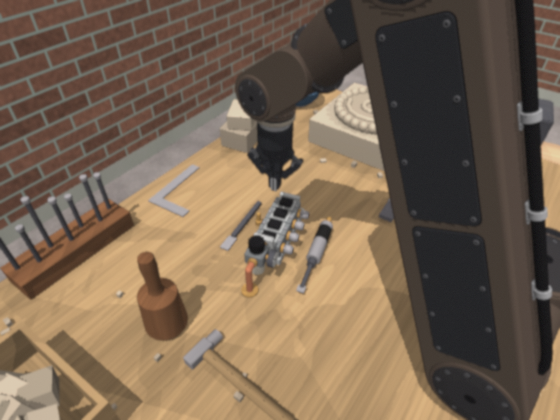

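The arm is clear above the manifold. The chisel (240,225), nipple (258,217), air hammer (317,250), mallet and lump hammer are where they were.

```bash
python3 -c "
from plant import *
print(finish_job())"
```

```text
the job is handed in; nothing more can be done
None
```

I tapped all four keys in order from the regulator end, found the second one latched, pressed it so it sprang back up (checked with a second tap), and handed the job in at about 15 s; no tools were picked up, and those visible in the last picture had not moved.

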